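Change over the sampler supply at the toggle bank

ROBOT

A 6-joint arm with a two-finger parallel gripper is mounted at the origin on the work surface. World frame = base frame: x ahead of the robot, y to its left, z up, the work surface at z = 0. Lengths are in m, angles in rad, forces in N, time in s.
With the tool pointing down it reaches from about 0.35 to 0.775 m from the base axis. Payload 7.3 kg.
Tool frame: the origin (TCP) lies between the finger pads; the fingertips stand 8 mm ahead of it and the grasp point (between the pads) lies 11 mm behind it (robot.nose_length is the distance from the TCP to the fingertips, in m); z points along the fingers, y is the line along which they close (so a half turn about z gives the same grasp; the last joint's range is limited). The gripper opens to 92 mm and grips with 3 to 60 N. Pads are 19 mm wide; open, the fingers measure 130 mm over their backs; the gripper's body (75 mm by 190 mm) begins 47 mm behind the grasp point.
Start: joints at [-1.381, 0.342, 1.524, -0, 1.275, -0.146], TCP at [0.173, -0.496, 0.235] pointing down, gripper open.
Joint ranges: [-2.53, 2.53], [-0.77, 2.02], [0.04, 2.7], [-1, 4.14], [0.28, 2.66], [-3.11, 3.11]. Speed limits (rad/s): [2.57, 2.57, 3.14, 3.14, 3.14, 3.14].

INTERFACE

Orientations are given as [roll, pitch, yaw] about the fixed x, y, z axes, in that order (R = Rz(yaw) Ry(pitch) Rx(roll)).
In Python, from cell import robot gives the robot as it stands. The module is installed in compiled form; this text tells all that it offers.
- The arm moves only by the shell command python3 -m jog 'ROWS' [FORCE]. ROWS is JSON, a list that holds one entry, the list of rows, each a list of 5 numbers: the gripper's target within -1 to 1 (fully open at 1, half-way at 0, shut at -1), then the shift along the tool's x, y, z in m, then the turn about the tool's z in rad. A call has 1 to 5 rows; each row is the pose to reach, as a shift and turn from the pose commanded when the call began, along the tool's axes at that moment; what a row does not reach only later rows make up. A row lasts 1/12 s, in which the tool goes at most 41.7 mm and 7.16 degrees, less where a joint would pass 70% of its speed; a pose out of reach is approached as far as the arm can. A call with a gripper value outside its range is refused whole. The fingers move at their own pace and stop on an object; FORCE is the grip in N (left out, the last holds). Time passes only in rows, so rows that repeat a pose let the fingers close. It gives the time, the measured TCP pose, the force, the opening and the grip force at its end, in the units of the state.
- robot.observe(): the state, without advancing time (a new reading comes with each control period).
- robot.read_camera(name): name is "scene" or "top" or "wrist"; returns the picture (480x640x3 uint8, red, green, blue); there is no depth.
- robot.camera_model(name): a dict with "camera_matrix" (3x3 intrinsics, pixels), "position" and "attitude" of the camera in the world; the wrist camera has in their place "mount" (4x4, takes a point from camera to tool coordinates, whose origin is the TCP and whose axes are the flange's). Camera axes: x right, y down, z forward; pixel columns grow to the right and rows downward; lengths in m; the calibration is good to about 2 mm. A picture is of the moment at which its call begins: read the wrist's pose just before it. camera_model takes no time and is no camera call.
- robot.hand_in(): hands the job in; it is judged then, once.
The state is a dict: "time": time; "qpos": joint angles; "qvel": joint speeds; "joint_efforts": joint torques, N m; "tool_pos": TCP position; "tool_rot": TCP orientation; "contact_force": force on the tool from outside, world axes, zero at the start; "torque": the same for the moment, N m; "opening": finger opening in m; "grip_force": force on a finger pad.
Only numpy, scipy, OpenCV 4.12 (cv2) and the standard library are available. Lean on these libraries where they do the work, as an engineer would, in place of code of your own. Each camera call takes 0.05 s, during which the arm holds its last target. There are 200 camera calls.

TASK

Change the instrument over from the green supply to the blue one at the switch bank: first switch the green toggle fully off (towards the robot's side), then switch the blue toggle fully on (away from the robot). Leave the red toggle on and the white toggle off, without disturbing either.

Things in the scene. Friction and masses are not known exactly. Their poses are not given: they have to be found in the camera images.
- bank: Grey switch console fixed to the bench, 130 (x) x 200 (y) x 50 mm high; origin at the centre of its underside, x to its far (on) side, y along the row. On it four like toggles, 44 mm centre to centre, centred on it, in varying colour order, each on a black module whose top is 58 mm above the bench.
- blue_knob (a point): Centre of the blue knob: a cylinder 16 mm across, 26 mm long along its lever, on an 8 mm steel stem. The centre is 50 mm from the lever's pivot, which lies 60 mm above the bench. The frame turns with the lever; its y axis is level, along the row (the pivot axis). The swing is square to the row: y cross world up points level to the on side.
- blue (a joint): Angle of the blue toggle, rad: 0 = off, leaning 0.45 rad from upright to the console's near side (robot side); 0.9 = on, leaning as far to the far side; hard stops at both. It stays where it is left; about 2 N at the knob moves it. It starts off (0 to 0.08).
- green_knob (a point): Centre of the green knob: a cylinder 16 mm across, 26 mm long along its lever, on an 8 mm steel stem. The centre is 50 mm from the lever's pivot, which lies 60 mm above the bench. The frame turns with the lever; its y axis is level, along the row (the pivot axis). The swing is square to the row: y cross world up points level to the on side.
- green (a joint): Angle of the green toggle, rad: 0 = off, leaning 0.45 rad from upright to the console's near side (robot side); 0.9 = on, leaning as far to the far side; hard stops at both. It stays where it is left; about 2 N at the knob moves it. It starts on (0.82 to 0.9).
- red_knob (a point): Centre of the red knob: a cylinder 16 mm across, 26 mm long along its lever, on an 8 mm steel stem. The centre is 50 mm from the lever's pivot, which lies 60 mm above the bench. The frame turns with the lever; its y axis is level, along the row (the pivot axis). The swing is square to the row: y cross world up points level to the on side.
- red (a joint): Angle of the red toggle, rad: 0 = off, leaning 0.45 rad from upright to the console's near side (robot side); 0.9 = on, leaning as far to the far side; hard stops at both. It stays where it is left; about 2 N at the knob moves it. It starts on (0.82 to 0.9); not to be operated.
- white_knob (a point): Centre of the white knob: a cylinder 16 mm across, 26 mm long along its lever, on an 8 mm steel stem. The centre is 50 mm from the lever's pivot, which lies 60 mm above the bench. The frame turns with the lever; its y axis is level, along the row (the pivot axis). The swing is square to the row: y cross world up points level to the on side.
- white (a joint): Angle of the white toggle, rad: 0 = off, leaning 0.45 rad from upright to the console's near side (robot side); 0.9 = on, leaning as far to the far side; hard stops at both. It stays where it is left; about 2 N at the knob moves it. It starts off (0 to 0.08); not to be operated.

How it is judged:
On the way, in this order (a step that is already met when the one before it is completed fails the run):
1. the green toggle is off while the blue one is still off (value of joint green below 0.18 rad and value of joint blue below 0.45 rad), for 0.1 s.
2. the blue toggle is on (value of joint blue above 0.72 rad and value of joint green below 0.18 rad), for 0.1 s.
At the end, for the whole second after the job is handed in: Green toggle off (within 0.18 rad, about 10 degrees, of its near stop), blue on (within 0.18 rad of its far stop), red still on and white still off (each within 0.18 rad of its stop) (all of step 2 and value of joint red above 0.72 rad and value of joint white below 0.18 rad); the robot touches nothing.
It fails at once if the red toggle is knocked more than 0.25 rad from its on stop (value of joint red below 0.65 rad).
It fails at once if the white toggle is knocked more than 0.25 rad from its off stop (value of joint white above 0.25 rad).
It fails at once if the blue toggle is on before the green one has been switched off (value of joint each of blue, green above 0.45 rad).
It also fails if it takes over 35 s, if anything falls off the work surface, if the arm or the gripper's body presses on something with over 40 N, if the wrist force passes 120 N, or if a joint passes its speed limit or range.

## Working session

There is one attempt and no reset: what is moved stays moved. The work goes in short steps, Python scripts to look and compute and a shell command to move; the robot and the scene stay as the last step left them, time stands still between calls to the robot, and variables do not carry over. Pictures are saved under pics/ and viewed, at most 10 in all, crops included, and the job is handed in when it is done.

```bash
mkdir -p pics; python3 - <<'E'
from cell import robot
import cv2
for n in("top","scene"):
    im=robot.read_camera(n); cv2.imwrite(f"pics/{n}0.png",im[:,:,::-1]); print(n,robot.camera_model(n))
print(robot.observe(),robot.nose_length)
E
```

```text
top {'camera_matrix': array([[515.02333911,   0.        , 317.04370998],
       [  0.        , 515.02333911, 236.52060017],
       [  0.        ,   0.        ,   1.        ]]), 'position': array([0.47356441, 0.05239597, 0.7475394 ]), 'attitude': array([-3.03442573, -0.03700697, -1.58555174])}
scene {'camera_matrix': array([[537.55522681,   0.        , 315.39208445],
       [  0.        , 537.55522681, 228.25358229],
       [  0.        ,   0.        ,   1.        ]]), 'position': array([0.93960552, 0.10273671, 0.63752741]), 'attitude': array([-2.50156026, -0.01844056,  1.72094215])}
{'time': 0.1, 'qpos': array([-1.38095398e+00,  3.42648359e-01,  1.52492061e+00,  1.20857988e-06,
        1.27540398e+00, -1.45986015e-01]), 'qvel': array([ 7.24244843e-05, -6.45055636e-04, -1.86117708e-03, -4.17019468e-04,
       -1.09433826e-04,  2.19793859e-03]), 'joint_efforts': array([ 1.63403183e-03, -4.32004952e+01, -2.44694245e+01,  7.19166943e-02,
        5.26420923e-02, -5.08336950e-05]), 'tool_pos': array([ 0.17297536, -0.49531168,  0.23411719]), 'tool_rot': array([-3.14022721e+00, -2.01932190e-04,  3.35827866e-01]), 'contact_force': array([0.55437999, 0.27779759, 0.05500841]), 'torque': array([-0.02135482, -0.0236732 , -0.0176083 ]), 'grip_force': 0.0, 'opening': 0.09170268172985466} 0.008
```

View pics/top0.png

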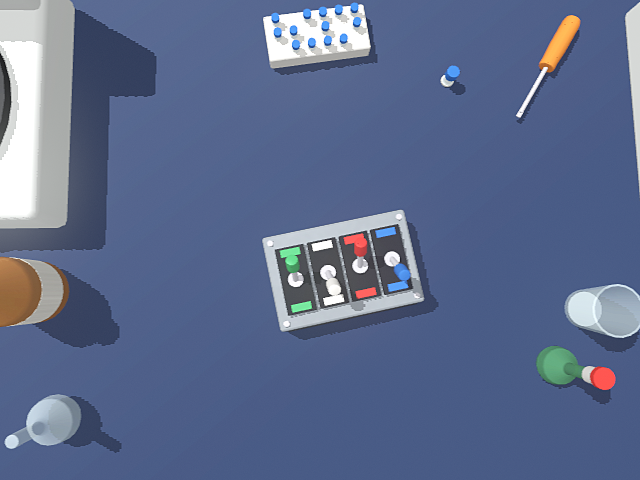

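View pics/scene0.png

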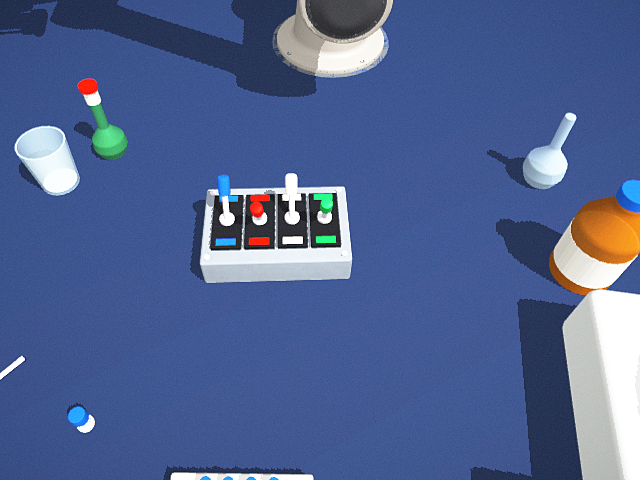

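The top view shows, left to right (+y to −y), green (base 295,280, leaning far), white (328,272, near), red (360,266, far) and blue (392,259, near). The console top corners are at about (264,238), (403,211), (423,300), (281,330). The scene view agrees with this.

```bash
cat > h.py <<'E'
import numpy as np,cv2
from scipy.spatial.transform import Rotation as R
from scipy.optimize import least_squares
from cell import robot
def ray(n,p):
    m=robot.camera_model(n); d=R.from_euler('xyz',m['attitude']).as_matrix()@np.linalg.inv(m['camera_matrix'])@[*p,1]
    return m['position'],d
def atz(n,p,z):
    o,d=ray(n,p); return o+d*(z-o[2])/d[2]
def proj(n,X):
    m=robot.camera_model(n); c=(X-m['position'])@R.from_euler('xyz',m['attitude']).as_matrix()@m['camera_matrix'].T
    return c[:,:2]/c[:,2:]
def tri(ps):
    A=0;b=0
    for n,p in ps:
        o,d=ray(n,p);d=d/np.linalg.norm(d);P=np.eye(3)-np.outer(d,d);A=A+P;b=b+P@o
    return np.linalg.solve(A,b)
E
python3 - <<'E'
from h import *
piv=[atz('top',p,.06) for p in [(295.5,280),(328,272),(360,266),(392,259)]]
cor=[atz('top',p,.05) for p in [(264,238),(403,211),(423,300),(281,330)]]
cs=[atz('scene',p,.05) for p in [(352,261),(201,262),(207,188),(346,187)]] # far-left(+y),far-right,near-right,near-left
np.set_printoptions(precision=4,suppress=True)
print(np.array(piv));print(np.diff(piv,axis=0),np.linalg.norm(np.diff(piv,axis=0),axis=1))
for c in(cor,cs):
    c=np.array(c);print(c,c.mean(0),np.linalg.norm(c-np.roll(c,-1,0),axis=1))
    v=c[0]-c[1]+c[3]-c[2];print('yaw',np.arctan2(-v[0],v[1]))
ob={'green':[(292,264),(327,205)],'white':[(334,287),(291,187)],'red':[(360.5,246),(257.5,211)],'blue':[(402,271),(224,187)]}
for k,(a,b) in ob.items(): print(k,tri([('top',a),('scene',b)]))
E
```

```text
[[ 0.4894  0.0554  0.06  ]
 [ 0.4994  0.0119  0.06  ]
 [ 0.5069 -0.0311  0.06  ]
 [ 0.5157 -0.0745  0.06  ]]
[[ 0.01   -0.0434  0.    ]
 [ 0.0075 -0.0431  0.    ]
 [ 0.0088 -0.0434  0.    ]] [0.0446 0.0437 0.0443]
[[ 0.547   0.0975  0.05  ]
 [ 0.5824 -0.0937  0.05  ]
 [ 0.4602 -0.117   0.05  ]
 [ 0.4234  0.0754  0.05  ]] [ 0.5033 -0.0094  0.05  ] [0.1945 0.1244 0.1959 0.1256]
yaw 0.18585144908551557
[[ 0.5503  0.1031  0.05  ]
 [ 0.5835 -0.0901  0.05  ]
 [ 0.4595 -0.1164  0.05  ]
 [ 0.4245  0.0806  0.05  ]] [ 0.5044 -0.0057  0.05  ] [0.1961 0.1267 0.2001 0.1278]
yaw 0.1729201207975872
green [0.5081 0.0608 0.1061]
white [0.4789 0.0086 0.0981]
red [ 0.5297 -0.0253  0.1031]
blue [ 0.4975 -0.077   0.1031]
```

```bash
cat > g.py <<'E'
from h import *
TH=.187;XH=np.array([np.cos(TH),np.sin(TH),0]);PIV={'green':np.array([.4905,.056,0]),'blue':np.array([.5158,-.0740,0])}
def go(k,s,z):
    o=robot.observe();Rt=R.from_euler('xyz',o['tool_rot']).as_matrix()
    G=PIV[k]+XH*s+[0,0,z]
    yaw=o['tool_rot'][2];dy=TH+np.pi/2-yaw;dy=(dy+np.pi)%(2*np.pi)-np.pi
    rel=o['tool_pos']-PIV[k]
    print(k,s,z,'shift',np.round(Rt.T@(G-o['tool_pos']),4),'turn',round(-dy,4),'| s now',round(rel@XH,4),'z',round(o['tool_pos'][2],4),'F',np.round(o['contact_force'],1),'t',o['time'])
E
python3 -c "
from g import *
go('green',.068,.24);print(robot.observe()['tool_rot'])"
```

```text
green 0.068 0.24 shift [ 0.5487 -0.4058 -0.0052] turn -1.422 | s now -0.4145 z 0.2341 F [0.6 0.3 0.1] t 0.1
[-3.14022721e+00 -2.01932190e-04  3.35827866e-01]
```

```bash
python3 -m jog '[[[-1,0.03,-0.022,-0.01,-0.1],[-1,0.06,-0.044,-0.02,-0.2],[-1,0.09,-0.067,-0.03,-0.3],[-1,0.12,-0.089,-0.03,-0.4],[-1,0.15,-0.111,-0.03,-0.5]]]' 20; python3 -c "
from g import *
go('green',.068,.24)"
```

```text
time: 0.52
tool_pos: [0.2787, -0.34, 0.265]
tool_rot: [3.141, 0.0, 0.84]
contact_force: [1.1, -0.4, -0.4]
opening: 0.0629
grip_force: 0.0
green 0.068 0.24 shift [ 0.4903 -0.0652  0.0249] turn -0.9177 | s now -0.2818 z 0.265 F [ 1.1 -0.4 -0.4] t 0.5167
```

```bash
python3 -m jog '[[[-1,0.035,-0.005,0,-0.1],[-1,0.07,-0.009,0,-0.2],[-1,0.105,-0.014,0,-0.3],[-1,0.14,-0.018,0,-0.4],[-1,0.175,-0.023,0,-0.5]]]'; python3 -c "
from g import *
go('green',.068,.24)"
```

```text
time: 0.93
tool_pos: [0.3789, -0.1946, 0.2646]
tool_rot: [-3.141, 0.0, 1.341]
contact_force: [1.0, -0.3, -0.8]
opening: 0.0297
grip_force: 0.0
green 0.068 0.24 shift [0.297  0.1136 0.0246] turn -0.4172 | s now -0.1562 z 0.2646 F [ 1.  -0.3 -0.8] t 0.9333
```

```bash
python3 -m jog '[[[-1,0.035,0.013,0,-0.1],[-1,0.07,0.026,0,-0.2],[-1,0.105,0.04,0,-0.3],[-1,0.14,0.053,0,-0.4],[-1,0.175,0.067,0,-0.417]]]'; python3 -c "
from g import *
go('green',.068,.24)"
```

```text
time: 1.35
tool_pos: [0.4847, -0.0397, 0.2645]
tool_rot: [-3.141, -0.0, 1.758]
contact_force: [-0.2, 0.4, 0.5]
opening: 0.0013
grip_force: 0.0
green 0.068 0.24 shift [0.0929 0.0916 0.0244] turn 0.0004 | s now -0.0235 z 0.2645 F [-0.2  0.4  0.5] t 1.35
```

```bash
python3 -m jog '[[[-1,0.025,0.025,0,0],[-1,0.05,0.05,0.01,0],[-1,0.075,0.075,0.02,0],[-1,0.093,0.0916,0.0244,0],[-1,0.093,0.0916,0.0244,0]]]'; python3 - <<'E'
from g import *
go('green',.068,.106)
o=robot.observe();im=robot.read_camera('wrist')
cv2.imwrite('pics/w1.png',im[:,:,::-1])
cv2.imwrite('pics/t1.png',robot.read_camera('top')[:,:,::-1])
E
```

```text
time: 1.77
tool_pos: [0.5584, 0.0702, 0.238]
tool_rot: [-3.139, -0.002, 1.757]
contact_force: [-0.6, -0.3, -0.6]
opening: 0.0004
grip_force: 0.0
green 0.068 0.106 shift [-0.0016 -0.001   0.132 ] turn -0.0012 | s now 0.0693 z 0.238 F [-0.6 -0.3 -0.6] t 1.7667
```

View pics/w1.png

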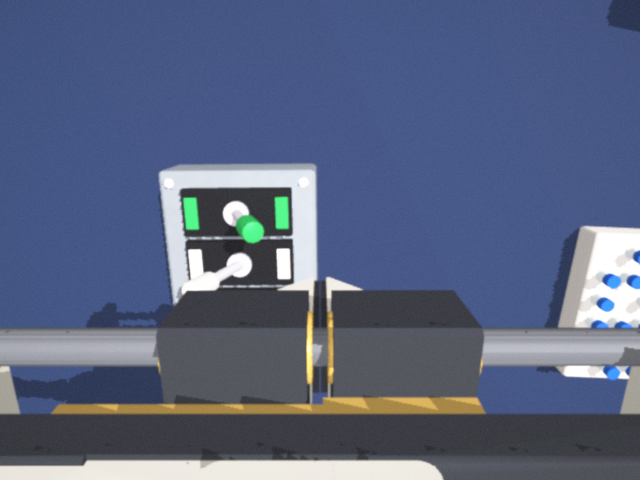

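The wrist view shows the console edges parallel to the image axes, so the yaw is right. The green pivot is at (236,213) and its knob at (250,229). I'll check the position against these.

```bash
python3 - <<'E'
from g import *
o=robot.observe();m=robot.camera_model('wrist');M=m['mount'];Rt=R.from_euler('xyz',o['tool_rot']).as_matrix()
for p,z in [((236,213),.06),((240,265),.06),((250,229),.117)]:
    d=Rt@M[:3,:3]@np.linalg.inv(m['camera_matrix'])@[*p,1];c=o['tool_pos']+Rt@M[:3,3]
    X=c+d*(z-c[2])/d[2];print(X,X@XH-PIV['green']@XH, (X-PIV['green'])@[-XH[1],XH[0],0])
E
```

```text
[0.49023829 0.05311354 0.06      ] -0.0007937763663727893 -0.0027874837963652982
[0.49934096 0.00915816 0.06      ] -2.1634299464112772e-05 -0.047668861440591424
[0.51029745 0.0589306  0.117     ] 0.01999714336389552 -0.0008010786385241622
```

```bash
python3 -m jog '[[[-1,-0.001,0,0.035,0],[-1,-0.001,0,0.07,0],[-1,-0.001,0,0.1,0],[-1,-0.001,0,0.12,0],[-1,-0.001,0,0.132,0]]]'; python3 -c "
from g import *
go('green',.03,.106)"
```

```text
time: 2.28
tool_pos: [0.5558, 0.0639, 0.106]
tool_rot: [-3.138, -0.0, 1.751]
contact_force: [-0.5, 1.0, 0.6]
opening: 0.0003
grip_force: 0.0
green 0.03 0.106 shift [ 0.0041 -0.0356  0.0002] turn -0.0066 | s now 0.0656 z 0.106 F [-0.5  1.   0.6] t 2.2833
```

```bash
python3 -m jog '[[[-1,0.003,-0.009,0,0],[-1,0.003,-0.018,0,0],[-1,0.003,-0.027,0,0],[-1,0.003,-0.036,0,0],[-1,0.003,-0.036,0,0]]]'; python3 -c "
from g import *
go('green',.01,.106)"
```

```text
time: 2.7
tool_pos: [0.5208, 0.0604, 0.1092]
tool_rot: [3.141, 0.001, 1.751]
contact_force: [-0.1, 0.3, 0.2]
opening: 0.0007
grip_force: 0.0
green 0.01 0.106 shift [ 0.0011 -0.0206  0.0032] turn -0.0066 | s now 0.0305 z 0.1092 F [-0.1  0.3  0.2] t 2.7
```

```bash
python3 -m jog '[[[-1,0.001,-0.005,0.001,0],[-1,0.001,-0.010,0.002,0],[-1,0.001,-0.014,0.002,0],[-1,0.001,-0.018,0.002,0],[-1,0.001,-0.018,0.002,0]]]'; python3 - <<'E'
from g import *
go('green',.008,.106)
cv2.imwrite('pics/w2.png',robot.read_camera('wrist')[:,:,::-1])
cv2.imwrite('pics/s2.png',cv2.resize(robot.read_camera('scene')[140:300,160:400,::-1],None,fx=3,fy=3))
E
```

```text
time: 3.12
tool_pos: [0.5031, 0.0593, 0.1062]
tool_rot: [-3.141, 0.0, 1.753]
contact_force: [0.3, -0.0, -0.1]
opening: 0.0005
grip_force: 0.2
green 0.008 0.106 shift [-0.001  -0.005   0.0002] turn -0.005 | s now 0.013 z 0.1062 F [ 0.3 -0.  -0.1] t 3.1167
```

View pics/s2.png

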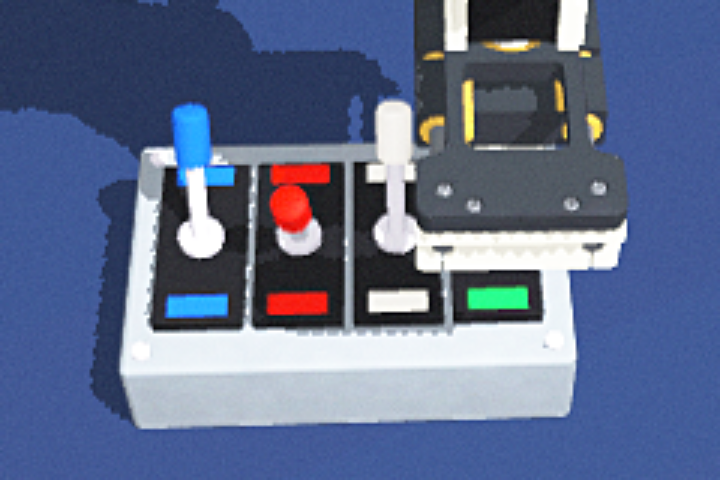

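The scene crop shows the gripper body hiding green. White, red and blue have not moved. I'll push on until the stop shows in the force.

```bash
python3 -m jog '[[[-1,-0.001,-0.003,0,0],[-1,-0.001,-0.005,0,0],[-1,-0.001,-0.005,0,0]]]'; python3 -m jog '[[[-1,0,-0.002,0,0],[-1,0,-0.002,0,0]]]';  python3 - <<'E'
from g import *
go('green',.008,.106)
E
```

```text
time: 3.47
tool_pos: [0.4988, 0.0577, 0.1061]
tool_rot: [-3.141, -0.0, 1.753]
contact_force: [0.7, -0.0, 0.3]
opening: 0.0006
grip_force: 0.4
time: 3.63
tool_pos: [0.4969, 0.0573, 0.1062]
tool_rot: [-3.141, 0.0, 1.753]
contact_force: [1.0, -0.1, -0.5]
opening: 0.0006
grip_force: 0.5
green 0.008 0.106 shift [-0.0001  0.0014  0.0002] turn -0.0049 | s now 0.0066 z 0.1062 F [ 1.  -0.1 -0.5] t 3.6333
```

View pics/w2.png

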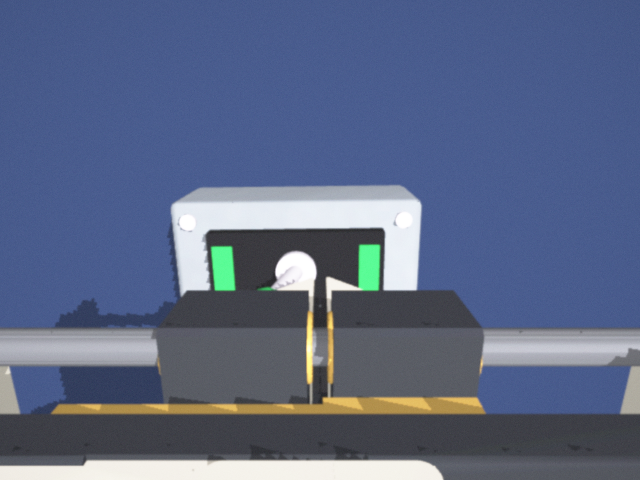

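The wrist view shows the green stem now leaning to the near side, in front of the finger's left tip. The tip is narrower than I assumed, so I'll keep pushing to the stop.

```bash
for i in 1 2 ; do python3 -m jog '[[[-1,0,-0.002,0,0],[-1,0,-0.004,0,0],[-1,0,-0.004,0,0]]]' | egrep 'tool_pos|contact'; done;  python3 - <<'E'
from g import *
go('green',.068,.106)
cv2.imwrite('pics/w3.png',robot.read_camera('wrist')[120:400,100:520,::-1])
E
```

```text
tool_pos: [0.4928, 0.0565, 0.1063]
contact_force: [0.2, 0.3, 0.2]
tool_pos: [0.491, 0.056, 0.1069]
contact_force: [7.0, 1.7, -0.5]
green 0.068 0.106 shift [0.0005 0.0675 0.0012] turn -0.0053 | s now 0.0005 z 0.1069 F [ 7.   1.7 -0.5] t 4.1333
```

View pics/w3.png

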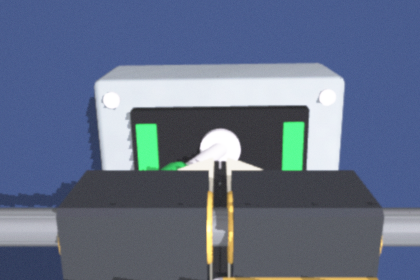

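A force of 7 N with the tool stalled means green is at its off stop. I'll back off and lift.

```bash
python3 -m jog '[[[-1,0,0.02,0,0],[-1,0,0.03,-0.03,0],[-1,0,0.03,-0.07,0],[-1,0,0.03,-0.1,0],[-1,0,0.03,-0.12,0]]]'; python3 - <<'E'
from g import *
go('blue',-.06,.22)
cv2.imwrite('pics/t4.png',cv2.resize(robot.read_camera('scene')[140:300,160:400,::-1],None,fx=3,fy=3))
E
```

```text
time: 4.6
tool_pos: [0.5191, 0.0613, 0.2293]
tool_rot: [3.139, 0.001, 1.753]
contact_force: [0.6, 0.0, -0.6]
opening: 0.0005
grip_force: 0.0
blue -0.06 0.22 shift [-0.1328 -0.0878  0.0092] turn -0.0048 | s now 0.0284 z 0.2293 F [ 0.6  0.  -0.6] t 4.6
```

View pics/t4.png

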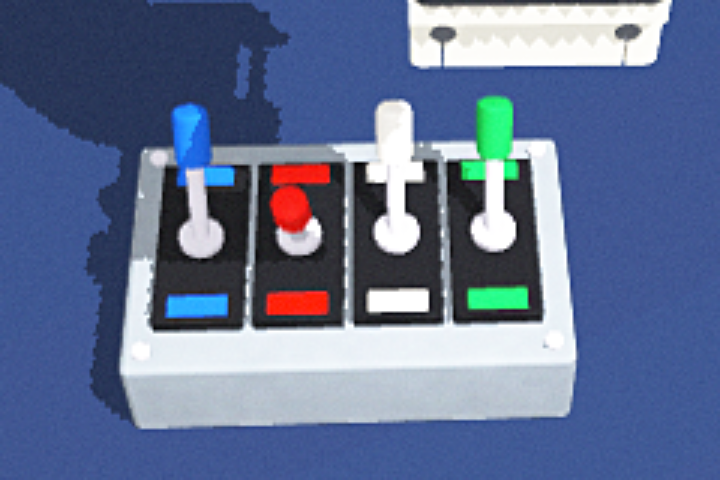

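Green is now off, leaning the same way as white. Blue is next.

```bash
python3 -m jog '[[[-1,-0.03,-0.02,0,0],[-1,-0.06,-0.04,0,0],[-1,-0.09,-0.06,0,0],[-1,-0.12,-0.08,0,0],[-1,-0.133,-0.088,0,0]]]'; python3 -m jog '[[[-1,0,0,0,0],[-1,0,0,0,0]]]' >/dev/null;  python3 - <<'E'
from g import *
go('blue',-.06,.106)
E
```

```text
time: 5.07
tool_pos: [0.4539, -0.088, 0.2259]
tool_rot: [-3.139, 0.0, 1.751]
contact_force: [0.2, -0.5, 0.4]
opening: 0.0008
grip_force: 0.0
blue -0.06 0.106 shift [0.0002 0.0013 0.1201] turn -0.0073 | s now -0.0612 z 0.2261 F [-0.4  0.4  0.6] t 5.2333
```

```bash
python3 -m jog '[[[-1,0,0,0.035,0],[-1,0,0,0.07,0],[-1,0,0,0.1,0],[-1,0,0,0.12,0],[-1,0,0,0.12,0]]]';  python3 -m jog '[[[-1,0,0.01,0,0],[-1,0,0.02,0,0],[-1,0,0.03,0,0],[-1,0,0.04,0,0],[-1,0,0.04,0,0]]]'; python3 - <<'E'
from g import *
go('blue',0,.106)
E
```

```text
time: 5.65
tool_pos: [0.4539, -0.0832, 0.1025]
tool_rot: [-3.134, -0.004, 1.754]
contact_force: [-0.9, 0.3, -0.3]
opening: 0.0001
grip_force: 0.0
time: 6.07
tool_pos: [0.4992, -0.0779, 0.1083]
tool_rot: [3.137, 0.002, 1.754]
contact_force: [-0.1, 0.9, -0.8]
opening: 0.0004
grip_force: 0.0
blue 0 0.106 shift [0.0008 0.017  0.0023] turn -0.004 | s now -0.0171 z 0.1083 F [-0.1  0.9 -0.8] t 6.0667
```

```bash
python3 -m jog '[[[-1,0,0.004,0.002,0],[-1,0,0.008,0.002,0],[-1,0,0.012,0.002,0],[-1,0,0.015,0.002,0],[-1,0,0.015,0.002,0]]]'; python3 -c "
from g import *
go('blue',0,.106)"
```

```text
time: 6.48
tool_pos: [0.5108, -0.0753, 0.1043]
tool_rot: [3.141, -0.0, 1.753]
contact_force: [-0.3, 1.0, -0.2]
opening: 0.0007
grip_force: 0.3
blue 0 0.106 shift [ 0.0004  0.0051 -0.0017] turn -0.005 | s now -0.0051 z 0.1043 F [-0.3  1.  -0.2] t 6.4833
```

```bash
python3 -m jog '[[[-1,0,0.002,-0.001,0],[-1,0,0.004,-0.001,0],[-1,0,0.004,-0.001,0]]]'|egrep 'tool_pos|force'; python3 -m jog '[[[-1,0,0.002,0,0],[-1,0,0.003,0,0],[-1,0,0.003,0,0]]]'|egrep 'tool_pos|force';python3 -c "
from g import *
go('blue',0,.106)"
```

```text
tool_pos: [0.5145, -0.0747, 0.1053]
contact_force: [-1.0, -0.5, -0.1]
grip_force: 0.5
tool_pos: [0.5163, -0.0743, 0.105]
contact_force: [-5.2, -2.0, 2.2]
grip_force: 2.7
blue 0 0.106 shift [ 0.0003 -0.0005 -0.001 ] turn -0.0048 | s now 0.0005 z 0.105 F [-5.2 -2.   2.2] t 6.9833
```

A force of 5.5 N and rising, at the same offset as for green, means blue is at its on stop. I'll push a touch more, then retreat.

```bash
python3 -m jog '[[[-1,0,0.002,0,0],[-1,0,0.002,0,0],[-1,0,0.002,0,0]]]'|egrep 'tool_pos|force'; python3 -m jog '[[[-1,0,-0.02,0,0],[-1,0,-0.03,-0.03,0],[-1,0,-0.03,-0.07,0],[-1,0,-0.03,-0.1,0],[-1,0,-0.03,-0.13,0]]]'; python3 -m jog '[[[-1,0,-0.02,0,0],[-1,0,-0.04,0,0],[-1,0,-0.06,0,0],[-1,0,-0.06,0,0],[-1,0,-0.06,0,0]]]'; python3 - <<'E'
from g import *
im=robot.read_camera('scene');tp=robot.read_camera('top')
a=cv2.resize(im[140:300,180:380],None,fx=2,fy=2);b=cv2.resize(tp[190:350,240:440],None,fx=2,fy=2)
cv2.imwrite('pics/f.png',np.hstack([a,b])[:,:,::-1])
E
```

```text
tool_pos: [0.5167, -0.0742, 0.1049]
contact_force: [-10.7, -2.4, 4.2]
grip_force: 5.9
time: 7.65
tool_pos: [0.4903, -0.0794, 0.2376]
tool_rot: [3.139, 0.001, 1.752]
contact_force: [0.7, -0.9, 0.4]
opening: 0.0005
grip_force: 0.0
time: 8.07
tool_pos: [0.431, -0.0904, 0.236]
tool_rot: [3.139, 0.001, 1.752]
contact_force: [0.5, -0.5, -0.9]
opening: 0.0
grip_force: 0.0
```

View pics/f.png

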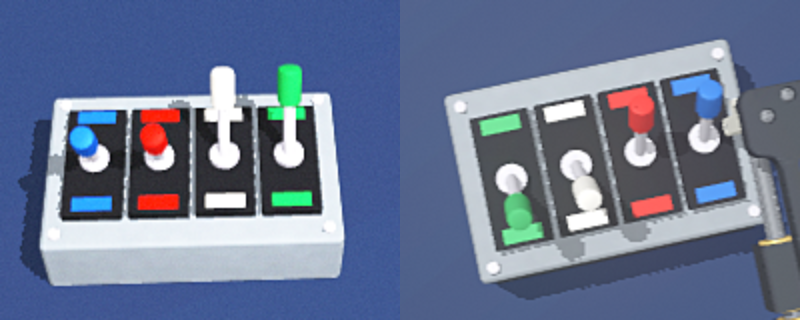

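Both views show blue and red on and white and green off. The gripper is clear of the console, up at z 0.236.

```bash
python3 -c "
from cell import robot
print(robot.hand_in())"
```

```text
the job is handed in; nothing more can be done
None
```

The changeover is done and handed in: green was switched off first, then blue on; red is still on, white still off, and the gripper is clear of the console (the hand-in returned no verdict).

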